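# Hook, draw out and lock a retractable rule

### The arm

A 6-joint arm with a two-finger parallel gripper is mounted at the origin on a cart in front of the work surface, level with it; the furniture and walls round the work are solid. World frame = base frame: x ahead of the robot, y to its left, z up, the work surface at z = 0. Lengths are in m, angles in rad, forces in N, time in s.
With the tool pointing down it reaches from about 0.35 to 0.975 m from the base axis. Payload 7.1 kg.
Tool frame: the origin (TCP) lies midway between the tips of the shut fingers; the grasp point (between the pads) lies 19 mm behind it; z points along the fingers, x is the direction in which the jaws open and shut, and the axes are right-handed (so a half turn about z gives the same grasp; the last joint's range is limited). The gripper opens to 88 mm and grips with 3 to 60 N. Pads are 20 mm wide; open, the fingers measure 115 mm over their backs; the gripper's body (75 mm by 178 mm) begins 61 mm behind the grasp point.
Start: joints at [-1.196, 0.423, 1.63, -0, 1.089, -0.019], TCP at [0.24, -0.577, 0.223] pointing down, gripper open.
Joint ranges: [-3, 3], [-0.9, 2.11], [0.09, 2.58], [-1.31, 4.45], [0.11, 2.69], [-2.54, 2.54]. Speed limits (rad/s): [2.39, 2.39, 3.01, 3.14, 3.14, 3.14].

### API

Orientations are given as a unit quaternion [w, x, y, z].
In Python, from station import move_pose, movel, movej, command_gripper, wait, inverse_kinematics, read_camera, camera_info, MotionError, job_done, get_time, get_joint_pos, get_qvel, get_effort, get_tcp_pos, get_ee_rot, get_ft_force, get_ft_torque, get_grip_width gives the robot as it stands. Calls block until the motion is done:
- move_pose(position, orientation): joint-space move of the TCP to a pose.
- movel(position, frame=None, v=0.15, until_force=None): straight line of the TCP; frame=None keeps the orientation; v is the mean speed in m/s. With until_force (N) it stops when the force on the tool has changed by that much, and returns True; else False.
- movej(angles): joint-space move.
- command_gripper(opening): opening from 0.0 (shut) to 1.0 (fully open); the grip force is fixed at half the most; returns when the fingers have stopped.
- wait(seconds).
- inverse_kinematics(position, orientation): joint angles nearest the present ones, or None.
- read_camera(name): name is "scene" or "top" or "wrist"; returns the picture (420x560x3 uint8, red, green, blue); there is no depth.
- camera_info(name): a dict with "intrinsics" (3x3 intrinsics, pixels), "T" (4x4, takes a point from camera to world coordinates); the wrist camera has in their place "tool_from_camera" (4x4, takes a point from camera to tool coordinates, whose origin is the TCP and whose axes are the tool frame's). Camera axes: x right, y up, looking along -z (the intrinsics and any distortion apply to the point x, -y, -z); pixel columns grow to the right and rows downward; lengths in m; the calibration is good to about 2 mm. A picture is of the moment at which its call begins: read the wrist's pose just before it. camera_info takes no time and is no camera call.
A pose or a line that the arm cannot do raises MotionError and nothing moves.
- job_done(): hands the job in, once; it reports no verdict.
Readings, each from a call of its own:
- get_time(): time.
- get_joint_pos(): joint angles.
- get_qvel(): joint speeds.
- get_effort(): joint torques, N m.
- get_tcp_pos(): TCP position.
- get_ee_rot(): TCP orientation.
- get_ft_force(): force on the tool from outside, world axes, zero at the start.
- get_ft_torque(): the same for the moment, N m.
- get_grip_width(): opening from 0.0 (shut) to 1.0 (fully open).
Only numpy, scipy, OpenCV 4.12 (cv2) and the standard library are available. Lean on these libraries where they do the work, as an engineer would, in place of code of your own. Each camera call takes 0.05 s, during which the arm holds its last target.

### The job

Take the grey retractable rule by its case, hook the end of its blade over the metal fence of the white measuring board, and back the case straight away along the middle of the board until its front face (where the blade comes out) stands at the red line. Set it down there on the board with the blade still hooked and drawn out, then lock it by pushing its green button right in.

Things in the scene. Friction and masses are not known exactly. Their poses are not given: they have to be found in the camera images.
- case_centre (a point): Centre, half-way up, of the rule's case: grey box 90 mm long (x), 36 wide (y), 46 high (z up), 0.7 to 0.95 kg, upright on the worktop. The blade comes out of its front face (x = +45 mm) along +x. Fully in, the blade's hook has its inner face 30 mm ahead of the front face (x = +75). Set down on its rubber sole, the heavy case stays put against the blade's spring.
- red_line (a point): Middle of the red line on the fixed white board, on the board's face, 6 mm above the worktop. x runs along the board to the fence, y along the line, z up. Board: 120 mm wide, x = -150 to +110 mm. Fence: aluminium wall across it, x = +92 to +100 mm, 100 wide, 22 high above the face, angle blocks at its near side at y = +-44. The hook goes behind x = +100. A blue line at x = +45 is not wanted.
- blade (a joint): How far the blade is drawn out of the case, m: 0 in (start), 0.10 at most; hooked with the case at the red line: 0.07. A spring of 1.5 to 2.1 N pulls it in. Stiff white strip 20 mm wide, its underside 26 mm above the case's underside level, ending in a steel hook 26 wide, 4 thick, that hangs down to 7 mm above that level.
- lock (a joint): How far the green lock button is pushed down, m: 0 out (start, unlocked), 0.008 fully in (locked). It takes about 2 N and stays where it is pushed. Button 22 x 18 mm on top of the case, its middle 15 mm ahead (x) of the case centre, its top 33 mm above the centre when out.
Mind the look-alikes: they are no part of the job. There is more than one size of the part that bears case_centre; the job needs the larger.

How it is judged:
By the outcome, as a careful person would: the job done as asked, in the order asked, and still so for the second after the job is handed in, with the robot touching nothing.
It also fails if it takes over 42 s, if anything falls off the work surface, if the arm or the gripper's body presses on something with over 40 N, if the wrist force passes 120 N, or if a joint passes its speed limit or range.

## Working session

There is one attempt and no reset: what is moved stays moved. The work goes in short steps, each a Python script; the robot and the scene stay as the last script left them, time stands still between calls to the robot, and variables do not carry over. Pictures are saved under pics/ and viewed, and the job is handed in when it is done.

```bash
mkdir -p pics; ls
python3 - <<'E'
from station import *
import cv2
for n in ["scene","top","wrist"]:
    im=read_camera(n); cv2.imwrite(f"pics/{n}0.png",im[:,:,::-1])
    print(n,camera_info(n))
print(get_time(),get_ee_rot())
E
```

```text
pics
scene {'intrinsics': array([[420.7668321 ,   0.        , 281.74248939],
       [  0.        , 420.7668321 , 199.11164342],
       [  0.        ,   0.        ,   1.        ]]), 'T': array([[-0.81663288,  0.41346262, -0.4026902 ,  0.18183478],
       [-0.57701004, -0.60063703,  0.55343886,  0.41406168],
       [-0.01304437,  0.68431266,  0.72907203,  0.67680723],
       [ 0.        ,  0.        ,  0.        ,  1.        ]])}
top {'intrinsics': array([[434.16717009,   0.        , 279.20764422],
       [  0.        , 434.16717009, 206.83162096],
       [  0.        ,   0.        ,   1.        ]]), 'T': array([[-0.02824349,  0.99281484, -0.11627985,  0.43380419],
       [-0.99956892, -0.0289839 , -0.0046812 , -0.06447417],
       [-0.00801781,  0.11609751,  0.99320546,  0.92443839],
       [ 0.        ,  0.        ,  0.        ,  1.        ]])}
wrist {'intrinsics': array([[331.17351187,   0.        , 276.98405476],
       [  0.        , 331.17351187, 208.41450172],
       [  0.        ,   0.        ,   1.        ]]), 'tool_from_camera': array([[ 9.99999414e-01,  6.58354742e-04,  8.59108558e-04,
         7.23651231e-05],
       [ 8.58234413e-04, -9.65941669e-01, -2.58758488e-01,
        -7.09178122e-02],
       [ 6.59493877e-04,  2.58759074e-01, -9.65941668e-01,
        -1.61514055e-01],
       [ 0.00000000e+00,  0.00000000e+00,  0.00000000e+00,
         1.00000000e+00]])}
0.15 [-3.24643801e-04  8.31772158e-01 -5.55116880e-01 -4.69814988e-04]
```

View pics/scene0.png

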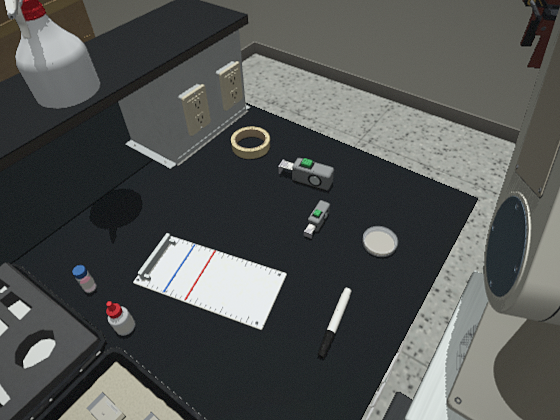

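View pics/top0.png

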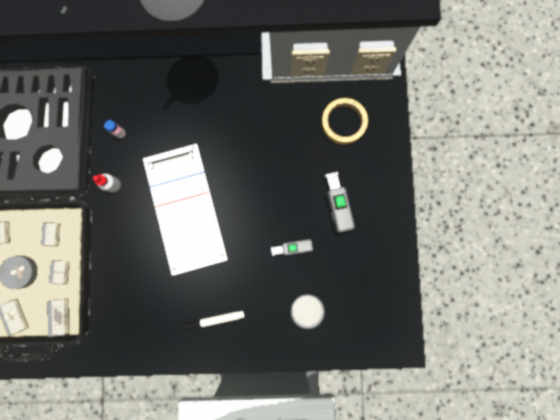

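Two grey rules show in the top view: a larger one at about (340,208) and a smaller one at about (293,248). The larger fits the description, so I'm enlarging both to confirm, along with the board.

Run:
```python
import cv2,numpy as np
im=cv2.imread("pics/top0.png")
a=cv2.resize(im[160:270,260:370],None,fx=5,fy=5,interpolation=cv2.INTER_CUBIC)
cv2.imwrite("pics/c_rule.png",a)
b=cv2.resize(im[140:280,135:235],None,fx=4.2,fy=4.2,interpolation=cv2.INTER_CUBIC)
cv2.imwrite("pics/c_board.png",b)
```

```text
(no output)
```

View pics/c_rule.png

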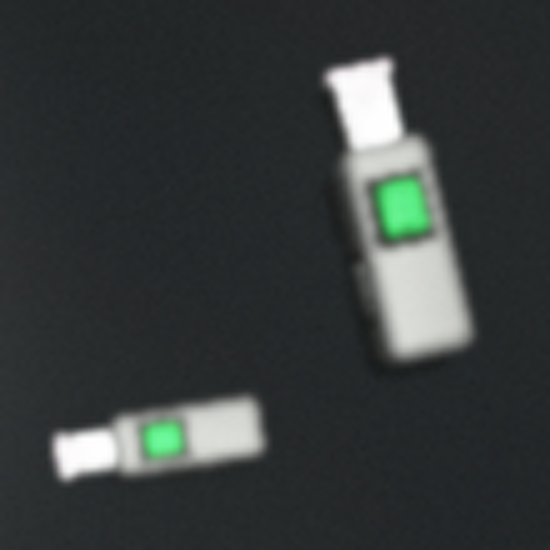

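View pics/c_board.png

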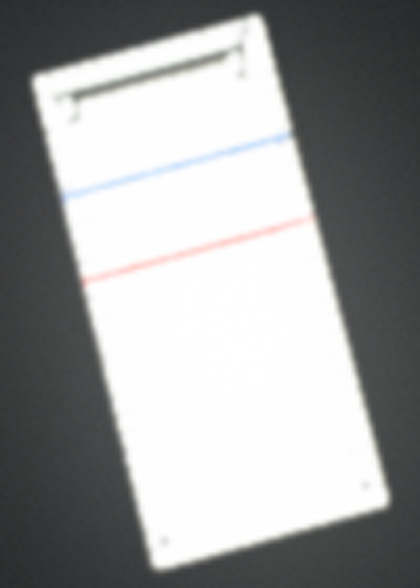

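The crop confirms it: the upper right rule at about (340,208) is the larger one, and its hook points up-left in the image. The board's fence is at its upper end, and the red line is the second line from the fence. Next I'm localising them.

```bash
cat > h.py <<'E'
from station import *
import numpy as np, cv2
from scipy.spatial.transform import Rotation as R
def Tw():
    q=get_ee_rot(); T=np.eye(4); T[:3,:3]=R.from_quat([q[1],q[2],q[3],q[0]]).as_matrix(); T[:3,3]=get_tcp_pos(); return T
def ray(name,uv,z,T=None):
    ci=camera_info(name); K=np.array(ci["intrinsics"])
    C=np.array(ci["T"]) if name!="wrist" else T@np.array(ci["tool_from_camera"])
    out=[]
    for u,v in np.atleast_2d(uv):
        d=np.array([(u-K[0,2])/K[0,0],-(v-K[1,2])/K[1,1],-1.]); d=C[:3,:3]@d
        s=(z-C[2,3])/d[2]; out.append(C[:3,3]+s*d)
    return np.array(out)
def proj(name,P,T=None):
    ci=camera_info(name); K=np.array(ci["intrinsics"])
    C=np.array(ci["T"]) if name!="wrist" else T@np.array(ci["tool_from_camera"])
    p=(np.atleast_2d(P)-C[:3,3])@C[:3,:3]
    return np.c_[K[0,2]+K[0,0]*p[:,0]/-p[:,2],K[1,2]+K[1,1]*p[:,1]/p[:,2]]
def down(yaw):  # tool z down, tool x (jaw) at world angle yaw; returns wxyz
    c,s=np.cos(yaw),np.sin(yaw)
    M=np.array([[c,s,0],[s,-c,0],[0,0,-1.]])
    q=R.from_matrix(M).as_quat(); return [q[3],q[0],q[1],q[2]]
E
python3 - <<'E'
from h import *
o=np.array([135,140]);f=4.2
g=lambda l:np.array(l)/f+o-0.5+.5/f
bc=ray("top",g([(35,77),(260,13),(388,505),(155,570)]),.006);print(bc)
for i in range(4):print(np.linalg.norm(bc[i]-bc[(i+1)%4]))
rl=ray("top",g([(84,283),(315,216)]),.006);print(rl,rl.mean(0))
ax=((bc[0]+bc[1])-(bc[2]+bc[3]));print("board yaw",np.arctan2(ax[1],ax[0]))
o=np.array([260,160]);f=5
rc=ray("top",g([(343,152),(430,137),(473,342),(388,360)]),.046);print(rc,rc.mean(0))
ax=((rc[0]+rc[1])-(rc[2]+rc[3]));print("rule yaw",np.arctan2(ax[1],ax[0]),np.linalg.norm(ax)/2)
hk=ray("top",g([(326,75),(393,63)]),.028);print(hk)
E
```

```text
[[0.65637865 0.23156451 0.006     ]
 [0.68663839 0.11530664 0.006     ]
 [0.43236416 0.05271651 0.006     ]
 [0.40345563 0.169491   0.006     ]]
0.12013136919582655
0.261864290848818
0.1202995574948183
0.2604288296728479
[[0.54873027 0.20572234 0.006     ]
 [0.57970193 0.08787586 0.006     ]] [0.5642161 0.1467991 0.006    ]
board yaw 0.241011700945578
[[ 0.5683576  -0.16143874  0.046     ]
 [ 0.57351021 -0.19724027  0.046     ]
 [ 0.48912795 -0.21074852  0.046     ]
 [ 0.48283773 -0.17609289  0.046     ]] [ 0.52845837 -0.1863801   0.046     ]
rule yaw 0.16426309445482065 0.08611017762771148
[[ 0.60393366 -0.15765985  0.028     ]
 [ 0.60820297 -0.1859186   0.028     ]]
```

Run:
```python
from h import *
for s in (1,-1):
    for p,y in(((.529,-.186,.2),.164),((.529,-.186,.01),.164),((.60,.155,.1),.241),((.52,.136,.01),.241)):
        print(s,np.round(inverse_kinematics(list(p),down(y+s*np.pi/2)),2))
move_pose([.50,-.19,.22],down(.164+np.pi/2))
T=Tw(); im=read_camera("wrist"); np.save("T1.npy",T); cv2.imwrite("pics/w1.png",im[:,:,::-1]); print(get_time(),T.round(4))
```

```text
1 [-0.36  0.36  1.79 -0.    0.99 -2.09]
1 [-0.36  0.65  1.87 -0.    0.62 -2.09]
1 [ 0.23  0.57  1.72 -0.    0.86 -1.58]
1 [ 0.23  0.63  1.92 -0.    0.59 -1.58]
-1 [-0.36  0.36  1.79 -0.    0.99  1.05]
-1 [-0.36  0.65  1.87 -0.    0.62  1.05]
-1 [ 0.23  0.57  1.72 -0.    0.86  1.56]
-1 [ 0.23  0.63  1.92 -0.    0.59  1.56]
2.025 [[-1.620e-01  9.868e-01  0.000e+00  5.000e-01]
 [ 9.868e-01  1.620e-01 -2.000e-04 -1.905e-01]
 [-2.000e-04  0.000e+00 -1.000e+00  2.200e-01]
 [ 0.000e+00  0.000e+00  0.000e+00  1.000e+00]]
```

View pics/w1.png

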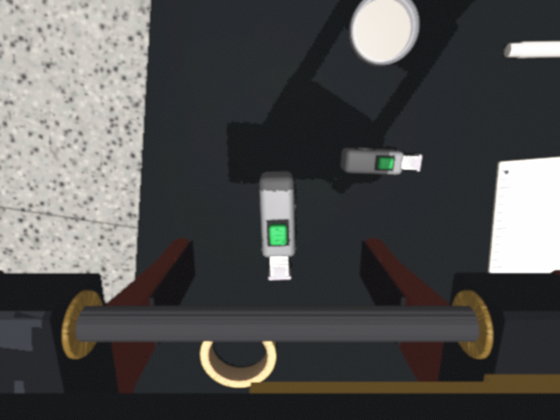

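Run:
```python
import cv2
im=cv2.imread("pics/w1.png")
cv2.imwrite("pics/w1c.png",cv2.resize(im[165:285,235:325],None,fx=5,fy=5,interpolation=cv2.INTER_CUBIC))
```

```text
(no output)
```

View pics/w1c.png

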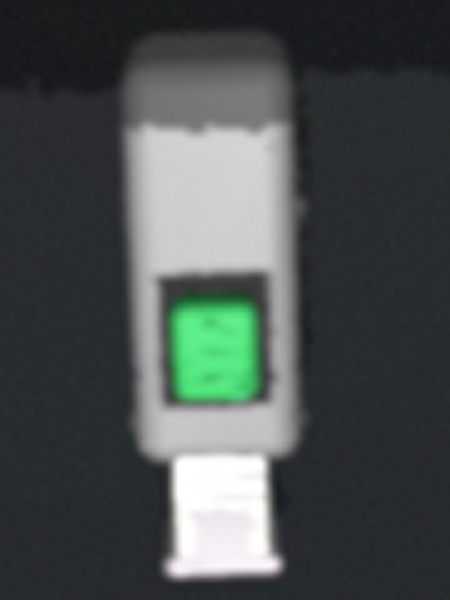

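Run:
```python
from h import *
T=np.load("T1.npy")
g=lambda l:(np.array(l)+.5)/5+np.array([235,165])-.5
yaw=.164
for y in (yaw,):
  ex=np.array([np.cos(y),np.sin(y)])
  b=ray("wrist",g([(214,350)]),.056,T)[0]; print("button->centre",b[:2]-.015*ex)
  h=ray("wrist",g([(167,572),(281,570)]),.028,T); print("hook",h, "->centre",h.mean(0)[:2]-.079*ex, np.arctan2(-(h[1]-h[0])[0],(h[1]-h[0])[1]))
  c=ray("wrist",g([(128,45),(290,45),(300,455),(140,460)]),.046,T);print(c,c.mean(0))
  a=(c[2]+c[3]-c[0]-c[1]);print(np.arctan2(a[1],a[0]),np.linalg.norm(a)/2)
  f=(c[2]+c[3])/2; print(f[:2]-.045*ex)
```

```text
button->centre [ 0.52959467 -0.18507577]
hook [[ 0.61021335 -0.18297368  0.028     ]
 [ 0.60540843 -0.15669663  0.028     ]] ->centre [ 0.5298709  -0.18273315] 0.1808578728743065
[[ 0.4857759  -0.20997638  0.046     ]
 [ 0.48045337 -0.17735838  0.046     ]
 [ 0.5687523  -0.15962523  0.046     ]
 [ 0.57552749 -0.19387983  0.046     ]] [ 0.52762726 -0.18520995  0.046     ]
0.18776252197586368 0.09061792759418592
[ 0.5277437  -0.18409949]
```

Run:
```python
from h import *
yaw=.178; q=down(yaw+np.pi/2)
move_pose([.529,-.185,.10],q)
print(movel([.529,-.185,.008],v=.12,until_force=8), get_tcp_pos())
command_gripper(0.0)
print("w",get_grip_width()*.088, get_ft_force())
movel([.529,-.185,.10],v=.12)
print("w",get_grip_width()*.088, get_ft_force(),get_time())
T=Tw(); im=read_camera("wrist"); np.save("T2.npy",T); cv2.imwrite("pics/w2.png",im[:,:,::-1])
cv2.imwrite("pics/s2.png",read_camera("scene")[:,:,::-1])
```

```text
False [ 0.52959096 -0.18526419  0.00874276]
w 0.036044428817629426 [ 1.04049569e+00 -1.79435678e+00  1.31218376e-03]
w 0.03597652848696829 [-0.9062763   0.33091606 -9.88753964] 5.2667
```

View pics/w2.png

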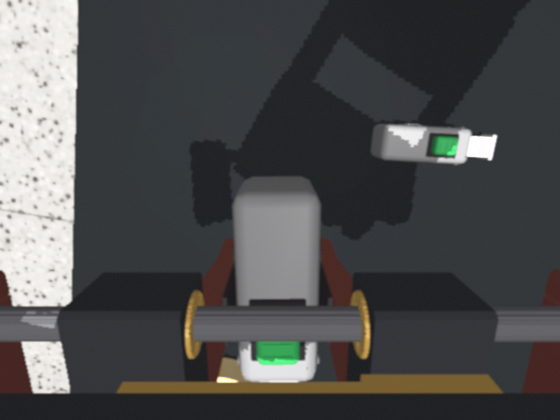

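View pics/s2.png

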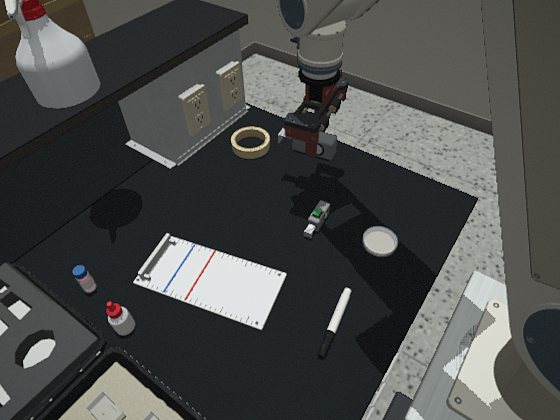

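Run:
```python
from h import *
im=cv2.imread("pics/w2.png")
cv2.imwrite("pics/w2c.png",cv2.resize(im[165:395,215:345],None,fx=2.6,fy=2.6,interpolation=cv2.INTER_CUBIC))
cv2.imwrite("pics/w2d.png",cv2.resize(im[335:395,225:335],None,fx=7,fy=7,interpolation=cv2.INTER_CUBIC))
T=np.load("T2.npy")
z=T[2,3]-.0087
def toolx(uv,zz): 
    return ((ray("wrist",[uv],zz,T)-T[:3,3])@T[:3,:3])[0]
for r in (361,363,365):print("btn front",r,toolx((278,r),z+.056))
for r in (378,381,384):print("front edge",r,toolx((278,r),z+.046))
for r in (176,180,184):print("rear edge",r,toolx((278,r),z+.046))
```

```text
btn front 361 [ 0.00042635  0.02477187 -0.04733536]
btn front 363 [ 0.00042628  0.02573305 -0.04733674]
btn front 365 [ 0.00042621  0.02669776 -0.04733813]
front edge 378 [ 0.00046054  0.04206972 -0.03736022]
front edge 381 [ 0.00046042  0.04368903 -0.03736255]
front edge 384 [ 0.00046031  0.04531741 -0.0373649 ]
rear edge 176 [ 0.00046703 -0.04949684 -0.03722837]
rear edge 180 [ 0.00046692 -0.04796507 -0.03723058]
rear edge 184 [ 0.00046681 -0.04642366 -0.0372328 ]
```

View pics/w2d.png

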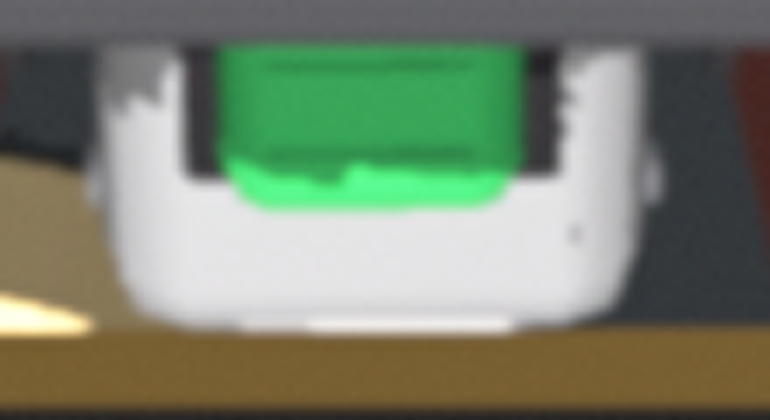

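View pics/w2c.png

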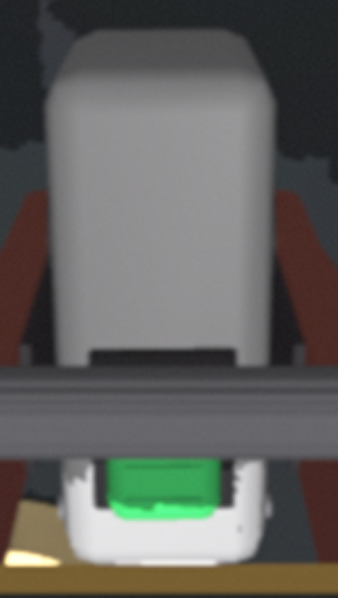

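```bash
cat >> h.py <<'E'
B0=np.array([.5641,.1469]); BY=.241
def bp(x,y,z):
    c,s=np.cos(BY),np.sin(BY); return [B0[0]+c*x-s*y,B0[1]+s*x+c*y,.006+z]
def b2(P):
    c,s=np.cos(BY),np.sin(BY); d=np.atleast_2d(P)[:,:2]-B0; return np.c_[d@[c,s],d@[-s,c]]
QB=down(BY+np.pi/2)
E
python3 - <<'E'
from h import *
movel([.52,-.185,.22],v=.2)
move_pose(bp(-45,0,0)[:0] or bp(-.02,0,.26),QB)
T=Tw(); im=read_camera("wrist"); np.save("T3.npy",T); cv2.imwrite("pics/w3.png",im[:,:,::-1]);print(get_time(),get_grip_width()*88)
E
```

```text
7.425 35.62812041930179
```

View pics/w3.png

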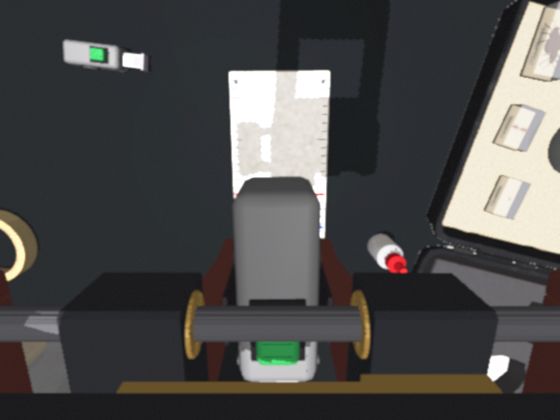

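Run:
```python
from h import *
im=cv2.imread("pics/w3.png")
cv2.imwrite("pics/w3c.png",cv2.resize(im[60:250,220:340],None,fx=4,fy=3.1,interpolation=cv2.INTER_CUBIC))
T=np.load("T3.npy")
for uv in [(230,72),(330,70),(234,195),(324,195)]: print(uv,b2(ray("wrist",[uv],.006,T))*1e3)
print(proj("wrist",[bp(-.15,.06,0),bp(-.15,-.06,0),bp(0,.06,0),bp(0,-.06,0)],T))
```

```text
(230, 72) [[-145.67834489  -56.46631114]]
(330, 70) [[-147.70284854   61.98787698]]
(234, 195) [[  3.58291778 -56.93192227]]
(324, 195) [[ 3.7638404  60.17502806]]
[[328.39490844  67.91578303]
 [226.87188116  68.08480294]
 [323.96641423 192.16819792]
 [231.54092022 192.30799654]]
```

View pics/w3c.png

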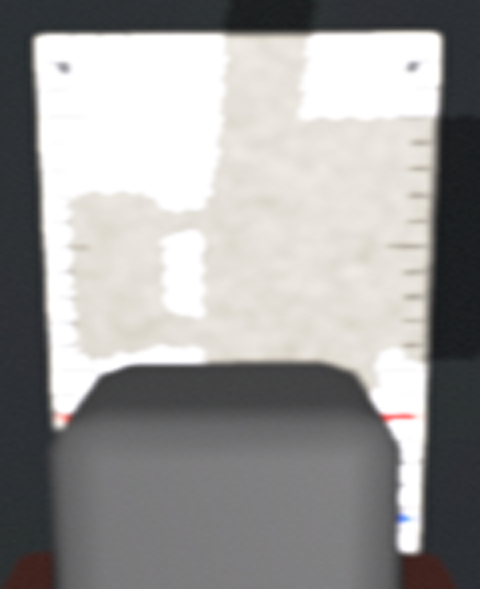

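Wrist and top calibrations put the board about 3 mm apart. I'll use their mean to hook, then take the exact fence position from the spring force when the hook touches: the front face reaches the red line 70 mm after that.

```bash
sed -i 's/^QB=/B0=B0+np.array([np.cos(BY)*.0015-np.sin(BY)*.0012,np.sin(BY)*.0015+np.cos(BY)*.0012])\nQB=/' h.py
python3 - <<'E'
from h import *
G=.0087  # TCP above case underside
ex=np.array([np.cos(BY),np.sin(BY),0])
move_pose(bp(.034,0,.045+G),QB)
cv2.imwrite("pics/t4.png",read_camera("top")[:,:,::-1]); cv2.imwrite("pics/s4.png",read_camera("scene")[:,:,::-1])
wait(.2); print(get_time(),get_ft_force(),b2(get_tcp_pos())*1e3,get_tcp_pos()[2])
E
python3 - <<'E'
import cv2
a=cv2.imread("pics/t4.png")[120:260,120:260];b=cv2.imread("pics/s4.png")[190:330,100:300]
cv2.imwrite("pics/t4c.png",cv2.resize(a,None,fx=4,fy=4,interpolation=2))
cv2.imwrite("pics/s4c.png",cv2.resize(b,None,fx=4,fy=4,interpolation=2))
E
```

```text
8.5833 [-0.45398142 -0.19646851 -8.79183121] [[3.48239329e+01 2.95298987e-03]] 0.061318421385549327
```

View pics/t4c.png

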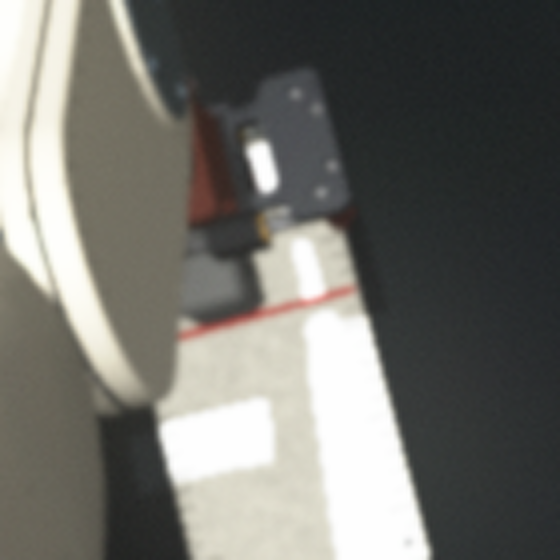

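View pics/s4c.png

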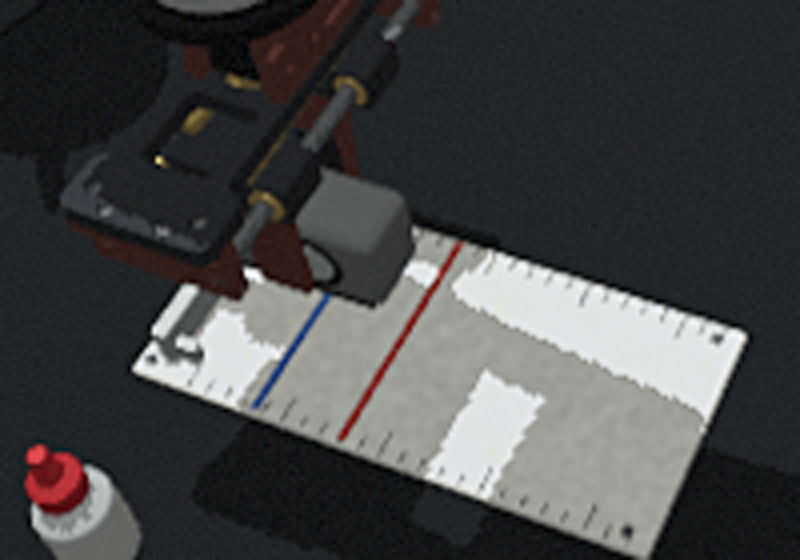

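Run:
```python
from h import *
G=.0087
ex=np.array([np.cos(BY),np.sin(BY),0])
r=movel(bp(.034,0,.0025+G),v=.08,until_force=5)
wait(.2);print(r,get_time(),get_tcp_pos()[2],b2(get_tcp_pos())*1e3)
f=[]
def rd():
    F=[]
    for _ in range(5): wait(.02);F.append(get_ft_force())
    return np.mean(F,0)
f0=rd();print(f0)
for x in np.arange(.030,.015,-.002):
    movel(bp(x,0,.0025+G),v=.03); F=rd()-f0
    print(round(x,4),b2(get_tcp_pos())[0].round(4),get_tcp_pos()[2].round(4),F.round(2),"along",(F@ex).round(2))
    if F@ex>1.2 : break
print(get_time())
```

```text
False 9.4667 0.017720332252705275 [[3.44599355e+01 1.16879115e-02]]
[-0.51684387  0.05025204 -9.26431503]
0.03 [ 0.03 -0.  ] 0.0173 [0.43 0.32 0.03] along 0.5
0.028 [0.028 0.   ] 0.0172 [ 0.72 -0.29  0.23] along 0.63
0.026 [ 0.026 -0.   ] 0.0172 [ 0.23  0.18 -0.42] along 0.27
0.024 [0.0243 0.    ] 0.0173 [1.4  0.39 0.07] along 1.46
10.9167
```

Run:
```python
from h import *
G=.0087
ex=np.array([np.cos(BY),np.sin(BY),0])
f0=np.array([-0.2,0.1,-9.3])
for x in (.015,-.045):
    movel(bp(x,0,.0025+G),v=.06)
    F=[]
    for _ in range(10): wait(.02);F.append(get_ft_force()-f0)
    print(b2(get_tcp_pos())[0].round(4),np.mean(F,0).round(2),(np.mean(F,0)@ex).round(2),get_grip_width()*88)
cv2.imwrite("pics/t5.png",read_camera("top")[:,:,::-1]); s=read_camera("scene")[:,:,::-1];cv2.imwrite("pics/s5.png",s)
cv2.imwrite("pics/s5c.png",cv2.resize(s[190:330,100:300],None,fx=4,fy=4,interpolation=2))
T=Tw();np.save("T5.npy",T);cv2.imwrite("pics/w5.png",read_camera("wrist")[:,:,::-1])
print(get_time())
```

```text
[0.0151 0.    ] [ 2.04  0.64 -0.9 ] 2.14 36.252473761955095
[-0.0446  0.    ] [ 1.97 -0.6  -0.25] 1.77 36.129928853174476
12.85
```

View pics/s5c.png

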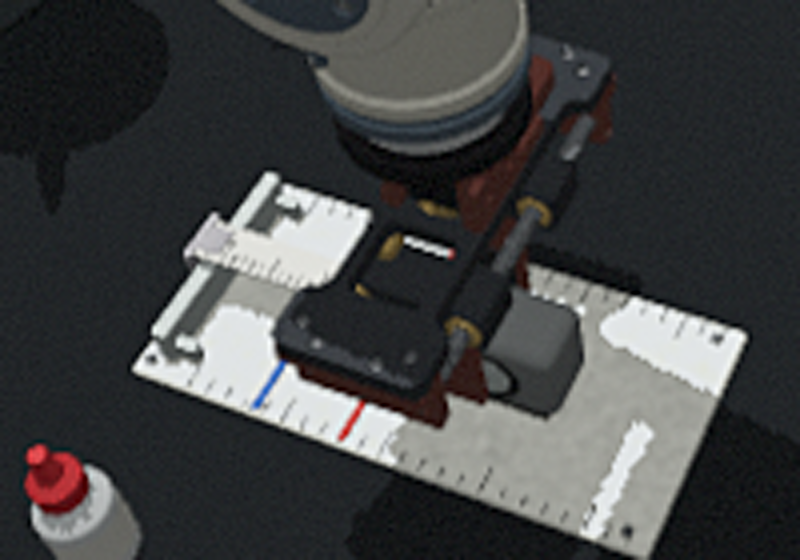

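View pics/t5.png

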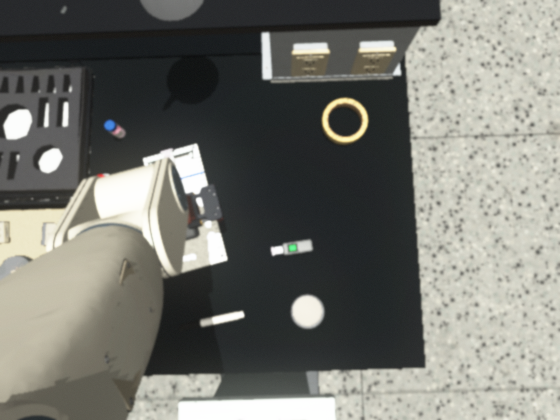

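Run:
```python
from h import *
p=get_tcp_pos()
r=movel(bp(-.0450,0,.0055),v=.02,until_force=4)
print(r,p,get_tcp_pos(),get_ft_force())
command_gripper(0.75); print(get_grip_width()*88,get_ft_force(), b2(get_tcp_pos()))
movel(bp(-.045,0,.10),v=.15)
T=Tw();np.save("T6.npy",T);cv2.imwrite("pics/w6.png",read_camera("wrist")[:,:,::-1])
move_pose(bp(-.20,0,.20),QB)
T=Tw();np.save("T7.npy",T);w=read_camera("wrist")[:,:,::-1]; cv2.imwrite("pics/w7.png",w)
s=read_camera("scene")[:,:,::-1];cv2.imwrite("pics/s7.png",s)
cv2.imwrite("pics/s7c.png",cv2.resize(s[210:330,120:300],None,fx=4.4,fy=4.4,interpolation=2))
print(get_time())
```

```text
True [0.52177511 0.13775389 0.01720163] [0.52223842 0.13790571 0.01382388] [ 0.10616005 -0.13048708  3.82846199]
66.15310628054777 [-0.31674315 -0.87032169 -0.45882001] [[-4.51785365e-02 -7.04380207e-05]]
15.4667
```

View pics/s7c.png

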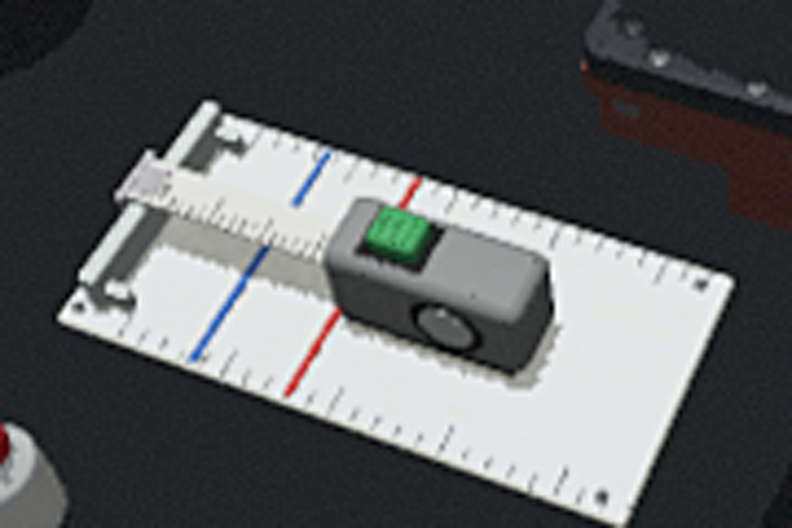

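View pics/w7.png

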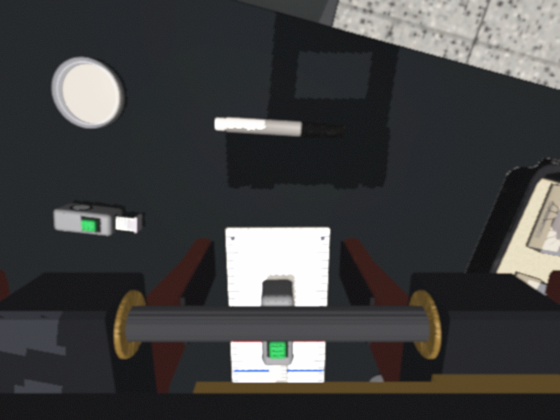

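Run:
```python
from h import *
src=np.float32([(212,100),(58,320),(735,280),(624,525)])
dst=np.float32([(110,-60),(110,60),(-150,-60),(-150,60)])
H=cv2.getPerspectiveTransform(src,dst)
for n,p in dict(red1=(290,395),red2=(418,180),rear=(518,375),frontL=(340,315)).items():
    print(n,cv2.perspectiveTransform(np.float32([[p]]),H).ravel())
im=cv2.imread("pics/s7.png")
a=cv2.resize(im[250:300,185:250],None,fx=12,fy=12,interpolation=2); cv2.imwrite("pics/s7d.png",a)
w=cv2.imread("pics/w6.png"); cv2.imwrite("pics/w6c.png",cv2.resize(w[100:400,150:410],None,fx=2,fy=2,interpolation=2))
# model projection: fit board PnP then project case with front at 0
ci=camera_info("scene")
obj=np.float32([(.110,-.06,0),(.110,.06,0),(-.15,-.06,0),(-.15,.06,0),(0,.06,0),(0,-.06,0)])
px=(np.float32([(212,100),(58,320),(735,280),(624,525),(290,395),(418,180)])+.5)/4.4+[120,210]-.5
ok,rv,tv=cv2.solvePnP(obj,px.astype(np.float32),np.array(ci["intrinsics"]),None)
pr=lambda P:(cv2.projectPoints(np.float32(P),rv,tv,np.array(ci["intrinsics"]),None)[0][:,0]-[184.5,249.5])*12-.5
print("board reproj err",(cv2.projectPoints(obj,rv,tv,np.array(ci["intrinsics"]),None)[0][:,0]-px).round(2).tolist())
for f,c in((0,(0,255,255)),(.003,(0,255,0)),(-.003,(255,0,255))):
    q=pr([(f,.018,0),(f,.018,.046),(f,-.018,.046)]).astype(int)
    cv2.polylines(a,[q.reshape(-1,1,2)],False,c,1)
cv2.imwrite("pics/s7e.png",a)
```

```text
red1 [ 3.1602967 56.439156 ]
red2 [  3.243887 -55.711952]
rear [-80.8619   15.12063]
frontL [ 2.257799 16.4687  ]
board reproj err [[-0.58, 1.1], [0.39, -1.17], [-0.44, -0.11], [0.27, 0.08], [-0.49, 1.09], [0.83, -0.99]]
```

View pics/s7e.png

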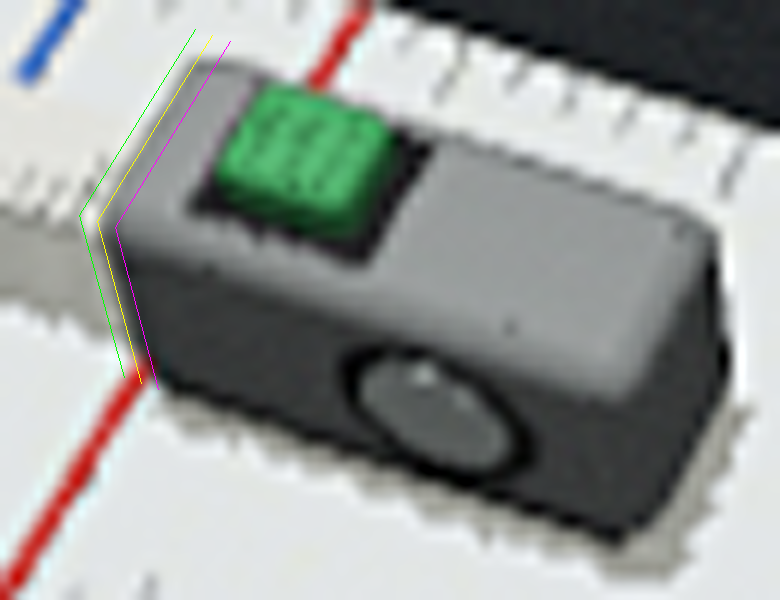

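View pics/w6c.png

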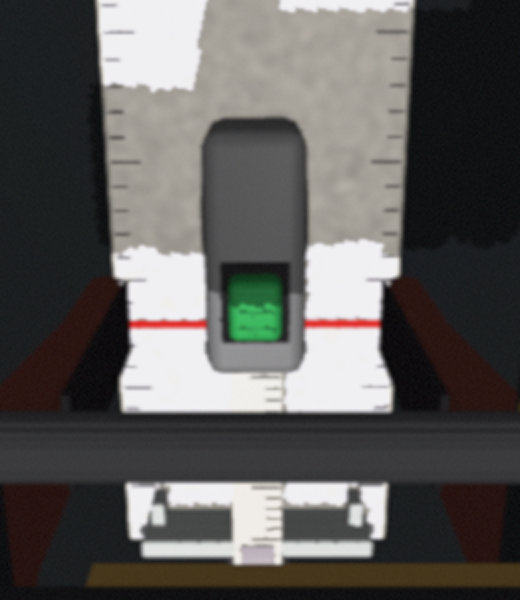

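Run:
```python
from h import *
T=np.load("T6.npy"); g=lambda p:[(p[0]+.5)/2+149.5,(p[1]+.5)/2+99.5]
r=b2(ray("wrist",[g((128,325)),g((382,324))],.006,T)); print("red",r*1e3)
print("edges y at rows",b2(ray("wrist",[g((107,160)),g((405,160))],.006,T))*1e3)
f=b2(ray("wrist",[g((208,360)),g((304,360))],.052,T)); print("sides",f*1e3)
for row in (370,373): print("front top",b2(ray("wrist",[g((256,row))],.052,T))*1e3)
print("front mid (silh)",b2(ray("wrist",[g((256,373))],.046,T))*1e3)
bt=b2(ray("wrist",[g((227,342)),g((282,342))],.062,T));print("button front (exp -19)",bt*1e3)
fe=b2(ray("wrist",[g((142,557)),g((373,557)),g((235,520)),g((283,520))],.028,T));print("fence far top",fe*1e3)
```

```text
red [[  1.56795555 -53.85464156]
 [  1.2434443   54.43120645]]
edges y at rows [[-69.59320855 -58.6657849 ]
 [-69.46293227  60.17666151]]
sides [[ -5.48996231 -16.52162604]
 [ -5.44551563  17.70591682]]
front top [[-1.53758564  0.58976723]]
front top [[-0.35197555  0.58929769]]
front mid (silh) [[2.85405594 0.60506063]]
button front (exp -19) [[-17.25150572  -9.21611192]
 [-17.22777375   9.33967843]]
fence far top [[100.25199589 -48.6929304 ]
 [100.40535742  51.23845335]
 [ 81.46096649  -8.30580544]
 [ 81.49132365  12.10810734]]
```

Run:
```python
from h import *
command_gripper(0.0)
move_pose(bp(-.030,0,.085),QB); wait(.3); f0=np.array(get_ft_force()); print(f0,get_tcp_pos()[2])
movel(bp(-.030,0,.060),v=.06); print(get_tcp_pos()[2])
r=movel(bp(-.030,0,.043),v=.015,until_force=14)
print(r,get_tcp_pos()[2],np.array(get_ft_force())-f0,b2(get_tcp_pos()),get_time())
wait(.2);print(get_tcp_pos()[2],np.array(get_ft_force())-f0)
movel(bp(-.030,0,.10),v=.15)
move_pose(bp(-.20,0,.20),QB)
s=read_camera("scene")[:,:,::-1];cv2.imwrite("pics/s8.png",s)
cv2.imwrite("pics/s8c.png",cv2.resize(s[210:330,120:300],None,fx=4.4,fy=4.4,interpolation=2))
cv2.imwrite("pics/s8d.png",cv2.resize(s[250:300,185:250],None,fx=12,fy=12,interpolation=2))
print(get_time())
```

```text
[-0.0985213   0.2310625  -0.26509988] 0.09215204333194307
0.06545325204936658
True 0.05430905060127286 [-1.95010695 -0.98566645  8.83080128] [[-2.97295875e-02 -6.30110108e-07]] 19.0333
0.05430985259584428 [-0.5549156  -0.41289276  8.35351067]
20.5917
```

View pics/s8c.png

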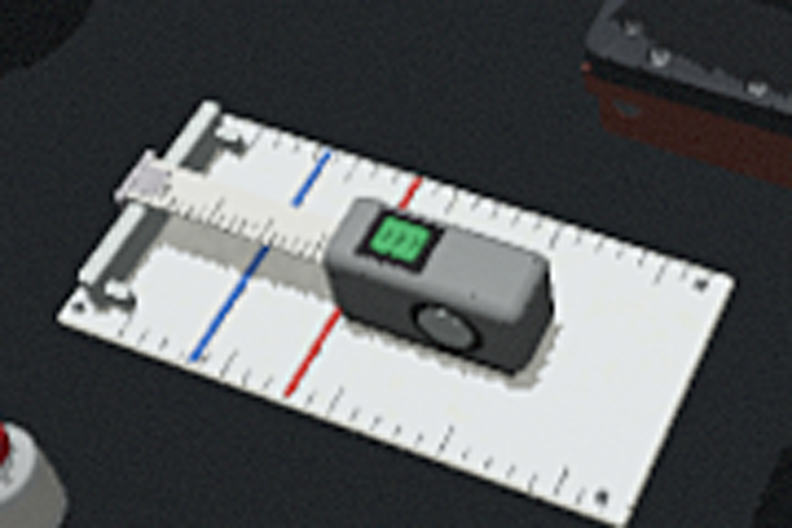

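View pics/s8d.png

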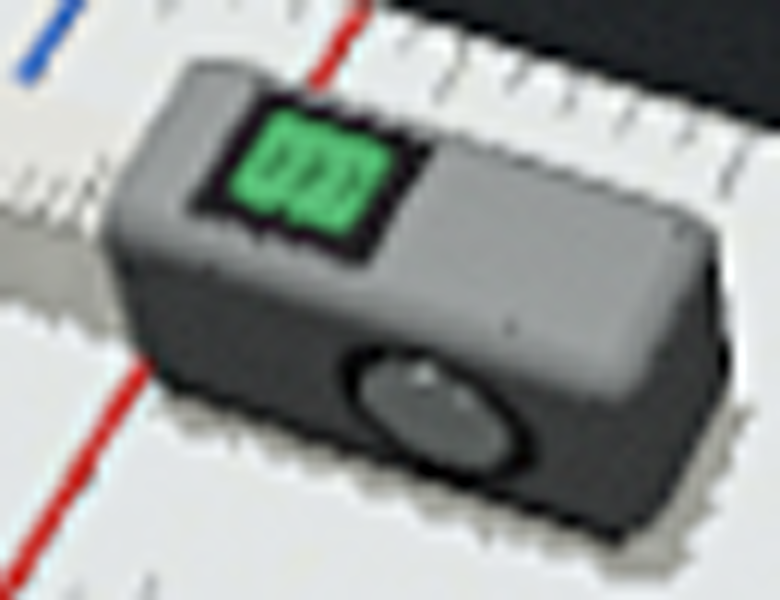

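The button is fully in: the tip stopped at z = 54.3 mm against 54 mm expected. The case hasn't moved, the hook is still behind the fence, and the robot is clear.

```bash
python3 -c "
from station import *
job_done(); print(get_time())"
```

```text
the job is handed in; nothing more can be done
the job is handed in; nothing more can be done
```

The job is done and handed in, at about 20.6 s of the 42 s allowed. I gripped the larger grey rule by its case, hooked the blade over the fence and drew the case back 70 mm along the middle of the board. I then set it down, released it and pushed the green button in with the shut fingertips.

**Last checks:**
- **Hook:** the spring pulled about 2 N while I drew the case back. The last scene picture shows the blade still drawn out and hooked behind the fence.
- **Front face:** the wrist picture, taken after release and before locking, puts it about 0.4 mm from the red line. The scene overlay agrees to about 1 mm. The case sits within about 1 mm of the board's middle and did not visibly move when I pushed the button.
- **Lock:** the fingertips stopped at z = 54.3 mm, where 54 mm means fully in, and the picture shows the button nearly flush.

**Disagreement:** the top and wrist cameras placed the board about 3–4 mm apart. I used the mean of the two, and the point where the hook touched the fence matched it to within about 1 mm.

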